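# Face the canister's label to the reader and hold the reader up at its second stop

## Task

Turn the cardboard canister where it stands on its round pad until its paper label squarely faces the reader on the column, and let go of it. Then take the black grip at the top of the column with the fingers so that they squeeze in the release button in its side, and pull the reader up past the first stop to the second, where it goes no further. Finish while holding: keep the button squeezed and the reader up at the second stop without letting go; do not tip the canister over, and leave the tape, the stamp and the small carton where they are.

Things in the scene. Friction and masses are not known exactly. Their poses are not given: they have to be found in the camera images.
- stand: Fixed reading stand: flat grey steel base plate 275 x 110 x 8 mm (from 55 mm behind to 220 mm ahead of the column's axis) with a square aluminium column, 34 mm wide (42 mm collar at its top, 125 mm above the desk). Origin: on the column's axis at desk level; x points from the column along the plate to the round pad, z up. The reader looks along +x.
- pad (a point): Centre of the upper face of the round black rubber pad (96 mm across), 160 mm from the column's axis, 12 mm above the desk. Axes parallel to the stand's. The canister must stay wholly on it.
- canister_mid (a point): Centre (75 mm above its underside) of the loose upright cardboard canister on the pad: 56 mm diameter, 150 mm high, its top 162 mm above the desk, 0.17 to 0.35 kg. x points out through the middle of its paper label, z up. The label faces the reader when x points at the column (opposite to the stand's x); it starts 0.6 to 3.1 rad off, either way. Grip it 30 to 40 mm below the top.
- canister: The same canister; origin at the centre of its underside, axes as canister_mid. Its white paper label is a panel on the side, 35 mm wide and 85 mm high, with a 16 mm wide paper strip that runs from it over the rim to the middle of the lid, seen from above.
- reader (a joint): Height of the telescoping part (inner tube, grip, grey reader box), m: 0 stowed (start), 0.045 first stop, 0.090 second stop, hard end at 0.091. A spring pin locks it at each stop (about 1 mm play) unless the release button is pressed more than 3 mm; with the button kept fully pressed it slides freely past the first stop. 0.3 to 0.5 kg, friction about 1.5 N.
- grip (a point): Centre of the black grip block on top of the telescoping part, on the column's axis, 165 mm above the desk when stowed; axes parallel to the stand's. 34 mm along x, 34 mm along y, 52 mm high. The release button is in its -y face; its +y face is plain. Across y it is 41 mm wide with the button out, 36 mm pressed (middle of that 1 mm to the -y side of this point). Both faces are free.
- button (a point): Centre of the outer face of the steel release button in the -y face of the grip, 24 mm from the column's axis, level with grip; 24 mm wide, 26 mm high, standing 7 mm proud of the block. It moves along the stand's +y.
- release (a joint): How far the button is pressed in, m: 0 out, 0.005 fully in. It springs back; fully in takes about 6 N, so squeeze the grip with 15 N or more.
- window (a point): Centre of the reader's glass window, 70 mm from the column's axis towards the pad, 50 mm above the desk when stowed; the reader box is 36 x 60 x 44 mm, hung from the grip in front of the column.
- tape_mid (a point): Bystander: centre of a loose roll of clear tape lying flat, 90 mm diameter, 24 mm high. Leave it.
- stamp_mid (a point): Bystander: centre of a loose wooden hand stamp standing up, 40 mm diameter, 72 mm high. Leave it.
- filebox_mid (a point): Bystander: centre of a small closed cardboard carton, 104 x 134 mm, 73 mm high. Leave it.

How it is judged:
On the way, in this order (a step that is already met when the one before it is completed fails the run):
1. the canister stands on its pad, let go, its label facing the reader, the reader still stowed (x of stand in the frame of canister_mid above 0.1 m and y of stand in the frame of canister_mid between -0.042 and 0.042 m and horizontal distance between canister_mid and pad below 0.02 m and angle between canister_mid's own z axis and vertical below 0.1 rad and z of canister_mid in the frame of pad below 0.082 m and contact force between the fingers and canister below 0.3 N and value of joint reader below 0.01 m), for 0.2 s.
2. the release button is squeezed in by the fingers (value of joint release above 0.003 m and contact force between the fingers and stand above 2 N), for 0.05 s.
3. the reader is up at its second stop (value of joint reader above 0.084 m), for 0.1 s.
At the end, for the whole second after the job is handed in: Fingers grip the block (over 2 N), button pressed over 3 mm, reader at rest at its second stop (over 84 mm up), so the robot and not the pin carries it. Canister upright on its pad (within 20 mm of its centre), untouched, label facing the column within about 15 degrees (all of step 2 and x of stand in the frame of canister_mid above 0.1 m and y of stand in the frame of canister_mid between -0.042 and 0.042 m and horizontal distance between canister_mid and pad below 0.02 m and angle between canister_mid's own z axis and vertical below 0.1 rad and z of canister_mid in the frame of pad below 0.082 m and contact force between the fingers and canister below 0.3 N and value of joint reader above 0.084 m and velocity of joint reader between -0.02 and 0.02 m/s); the arm keeps its last pose, push and grip.
It fails at once if the roll of tape is disturbed (moved more than 20 mm) (distance of tape_mid from where it was at the start of the episode above 0.02 m).
It fails at once if the hand stamp is disturbed (moved more than 20 mm) (distance of stamp_mid from where it was at the start of the episode above 0.02 m).
It fails at once if the small carton is disturbed (moved more than 20 mm) (distance of filebox_mid from where it was at the start of the episode above 0.02 m).
It fails at once if the canister is tipped (angle between canister_mid's own z axis and vertical above 0.5 rad).
It also fails if it takes over 48 s, if anything falls off the work surface, if the arm or the gripper's body presses on something with over 40 N, if the wrist force passes 120 N, or if a joint passes its speed limit or range.

## Robot

A 7-joint arm with a two-finger parallel gripper is mounted at the origin on the work surface. World frame = base frame: x ahead of the robot, y to its left, z up, the work surface at z = 0. Lengths are in m, angles in rad, forces in N, time in s.
With the tool pointing down it reaches from about 0.4 to 0.85 m from the base axis. Payload 10.4 kg.
Tool frame: the origin (TCP) lies between the finger pads; the fingertips stand 11 mm ahead of it and the grasp point (between the pads) lies 8 mm behind it; x points along the fingers, z is the direction in which the jaws open and shut, and the axes are right-handed (so a half turn about x gives the same grasp; the last joint's range is limited). The gripper opens to 85 mm and grips with 20 to 120 N. Pads are 22 mm wide; open, the fingers measure 114 mm over their backs; the gripper's body (76 mm by 85 mm) begins 54 mm behind the grasp point. The pads swing forward as they close: fully open they stand 13 mm farther back than shut.
Start: joints at [1.272, 0.332, -0.065, 1.46, 0.022, 1.35, -0.088], TCP at [0.17, -0.601, 0.242] pointing down, gripper open.
Joint ranges: [-2.6, 2.6], [-0.5, 2.12], [-1.47, 1.34], [0.16, 2.42], [-1.27, 4.41], [0.06, 2.06], [-2.6, 2.6]. Speed limits (rad/s): [2.22, 2.22, 2.79, 2.79, 3.14, 3.14, 3.14].

## Interface

Orientations are given as a unit quaternion [w, x, y, z].
In Python, from station import status, capture, get_calibration, order gives the robot as it stands.
- The arm moves only by the tool arm_command, never from a script. Its argument "rows" is a list of rows, each an object with "linear": the shift along the tool's x, y, z in m, a list of three; "rotation": the turn, a rotation vector about the tool's x, y, z in degrees, a list of three. A call has 1 to 8 rows; each row shifts and turns the pose as measured when the row begins, along the tool's axes as they then stand; what a row does not reach is not made up. A row lasts 1/12 s, in which the tool goes at most 41.7 mm and 7.16 degrees, less where a joint would pass 70% of its speed; a pose out of reach is approached as far as the arm can. A call is refused whole if a number of a shift passes 0.0417 or a number of a turn 7.16, either way. A call with a gripper value outside its range is refused whole. "gripper" is the closure, from 0 (fully open) to 1 (shut), set as the call begins (left out, the last holds). The fingers move at their own pace and stop on an object; "newtons" is the grip in N (left out, the last holds). Time passes only in rows, so rows that do not move let the fingers close. It gives the time, the measured TCP pose, the force and the opening at its end, in the units of the state.
- status.get_state(): the state, without advancing time (a new reading comes with each control period).
- capture(name): name is "scene" or "top"; returns (picture, depth): 420x560x3 uint8, red, green, blue; 420x560 float32, m along the optical axis (not along the pixel's ray), 0 where there is no reading.
- get_calibration(name): a dict with "fx", "fy", "cx", "cy" (pixels), "k1" (the pictures are not rectified: a ray, as slopes to the right and down, at radius r is drawn at 1 + k1 r^2 times it, then the intrinsics apply), "origin" and "rotation" of the camera in the world. Camera axes: x right, y down, z forward; pixel columns grow to the right and rows downward; lengths in m; the calibration is good to about 2 mm. A picture is of the moment at which its call begins. get_calibration takes no time and is no camera call.
- order.job_done(): hands the job in, once; it reports no verdict.
The state is a dict: "t": time; "joints": joint angles; "dq": joint speeds; "effort": joint torques, N m; "position": TCP position; "ee_rot": TCP orientation; "force": force on the tool from outside, world axes, zero at the start; "moment": the same for the moment, N m; "grip_width": opening from 0.0 (shut) to 1.0 (fully open).
Only numpy, scipy, OpenCV 4.12 (cv2) and the standard library are available. Lean on these libraries where they do the work, as an engineer would, in place of code of your own. Each camera call takes 0.05 s, during which the arm holds its last target.

## Working session

There is one attempt and no reset: what is moved stays moved. The work goes in short steps, Python scripts to look and compute and a tool call to move; the robot and the scene stay as the last step left them, time stands still between calls to the robot, and variables do not carry over. Pictures are saved under pics/ and viewed, and the job is handed in when it is done.

Besides the shell and the picture viewer there is one more tool, called after "Request:" as name([rows], argument=value, ...), one row to a line, values as JSON. arm_command: Moves the arm, as the interface text tells. Its arguments: {"type":"object","properties":{"rows":{"type":"array","items":{"type":"object","properties":{"linear":{"type":"array","items":{"type":"number"}},"rotation":{"type":"array","items":{"type":"number"}}}}},"gripper":{"type":"number"},"newtons":{"type":"number"}},"required":["rows"]}

```bash
ls; mkdir -p pics
python3 - <<'E'
from station import status,capture,get_calibration
import cv2,numpy as np
print(status.get_state())
for n in("scene","top"):
    p,d=capture(n);cv2.imwrite(f"pics/{n}0.png",p[:,:,::-1]);np.save(f"pics/{n}0.npy",d);print(n,get_calibration(n))
E
```

```text
pics
{'t': 0.0, 'joints': array([ 1.272392  ,  0.33286847, -0.06470252,  1.46093273,  0.02158275,
        1.34986372, -0.08851588]), 'dq': array([-0.00196473,  0.00170606,  0.00069411, -0.00063559,  0.00084925,
       -0.00157221, -0.00047776]), 'effort': array([-7.93473737e-04, -6.25442076e+01,  4.85861942e-02, -3.91599941e+01,
        1.62525015e-02,  9.96464136e-03,  4.07384300e-05]), 'position': array([ 0.1701101 , -0.60104606,  0.24152213]), 'ee_rot': array([ 0.56358883,  0.42680047,  0.56438445, -0.42623841]), 'force': array([ 0.49814114, -0.30283116,  0.5833434 ]), 'moment': array([-0.01443743,  0.00777248, -0.02607023]), 'grip_width': 1.0047119892849339}
scene {'fx': 463.56161887892216, 'fy': 463.56161887892216, 'cx': 280.22062168626263, 'cy': 210.54878165829265, 'k1': -0.12929428310824262, 'origin': array([ 0.92968235, -0.54140784,  0.81439577]), 'rotation': array([-0.32263681,  0.8782766 ,  0.32937405, -0.12668243])}
top {'fx': 411.3792736120844, 'fy': 411.3792736120844, 'cx': 278.3390673668938, 'cy': 201.13074148278972, 'k1': -0.10540522408903287, 'origin': array([ 0.48627841, -0.07607939,  0.92172264]), 'rotation': array([-0.0267907 ,  0.71484246, -0.69818054,  0.02874794])}
```

View pics/scene0.png

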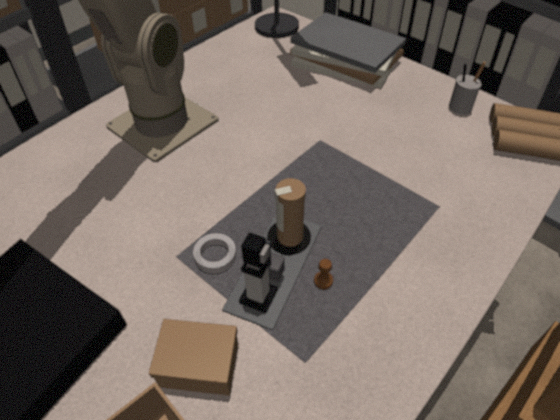

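View pics/top0.png

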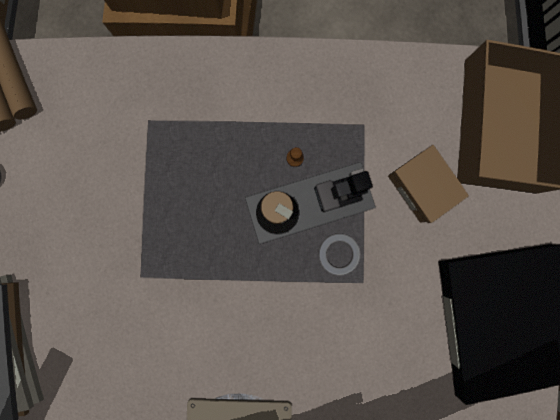

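```bash
cat > h.py <<'E'
import numpy as np,cv2
from scipy.spatial.transform import Rotation as R
from station import status,capture,get_calibration
def Rq(q): return R.from_quat([q[1],q[2],q[3],q[0]]).as_matrix()
def K(c): return np.array([[c['fx'],0,c['cx']],[0,c['fy'],c['cy']],[0,0,1]]),np.array([c['k1'],0,0,0])
def rays(n,px):
    c=get_calibration(n);k,d=K(c)
    u=cv2.undistortPoints(np.array(px,float).reshape(-1,1,2),k,d).reshape(-1,2)
    return c['origin'],Rq(c['rotation']),np.c_[u,np.ones(len(u))]
def atz(n,px,z):
    o,r,v=rays(n,px);w=v@r.T;return o+w*((z-o[2])/w[:,2])[:,None]
def atd(n,px,D):
    o,r,v=rays(n,px);d=np.array([D[int(round(p[1])),int(round(p[0]))] for p in px]);return o+(v*d[:,None])@r.T
def cloud(n,D):
    h,w=D.shape;px=np.stack(np.meshgrid(np.arange(w),np.arange(h)),-1).reshape(-1,2)
    o,r,v=rays(n,px);return (o+(v*D.reshape(-1,1))@r.T).reshape(h,w,3)
def crop(p,x0,x1,y0,y1,f,out):
    cv2.imwrite(out,cv2.resize(p[y0:y1,x0:x1],None,fx=f,fy=f,interpolation=cv2.INTER_CUBIC))
E
python3 - <<'E'
from h import *
p=cv2.imread("pics/top0.png");crop(p,240,390,135,285,4,"pics/top0c.png")
p=cv2.imread("pics/scene0.png");crop(p,180,340,165,325,4,"pics/scene0c.png")
E
```

```text
(no output)
```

View pics/top0c.png

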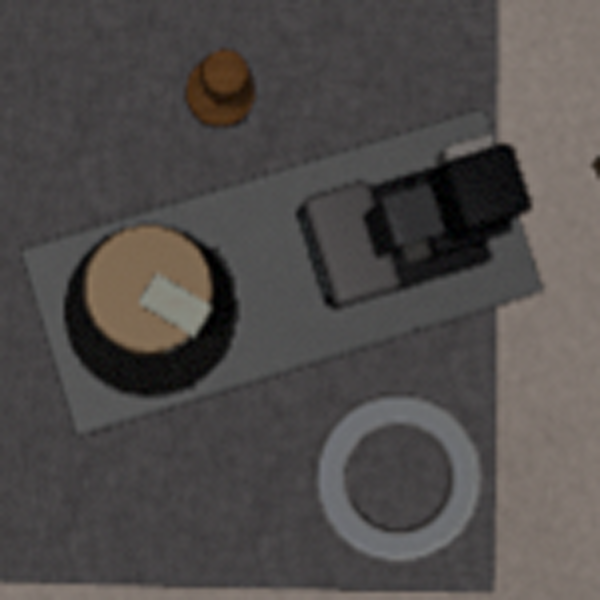

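View pics/scene0c.png

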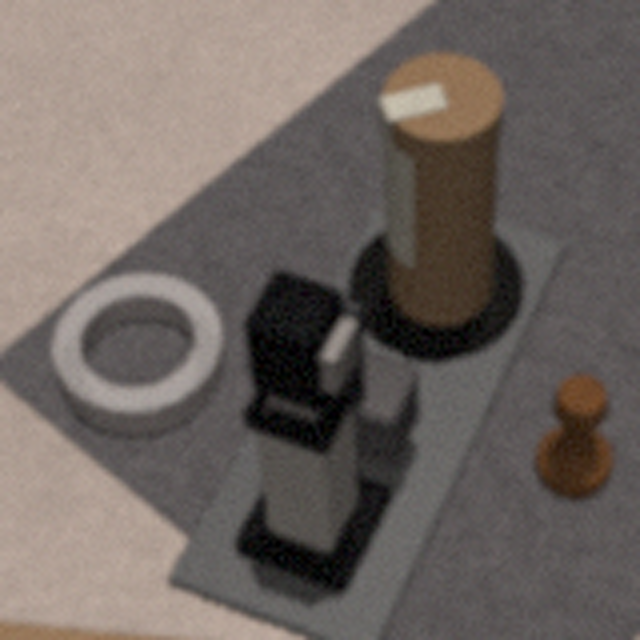

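Run:
```python
from h import *
np.set_printoptions(precision=4,suppress=True)
g=lambda l:[((x+.5)/4-.5+240,(y+.5)/4-.5+135) for x,y in l]
c=atz("top",g([(25,252),(78,432),(542,290),(490,113)]),.008);print(c)
ab,cd=(c[0]+c[1])/2,(c[2]+c[3])/2
print("len",np.linalg.norm(ab-cd),np.linalg.norm(c[0]-c[1]),np.linalg.norm(c[2]-c[3]))
x=(ab-cd);x/=np.linalg.norm(x);st=(ab-.22*x+cd+.055*x)/2
print("yaw",np.degrees(np.arctan2(x[1],x[0])),"stand",st,"pad",st+.16*x)
print("padimg",atz("top",g([(151,310)]),.012))
l=atz("top",g([(148,288),(201,319)]),.162);print("lid",l);s=l[1]-l[0]
lab=np.degrees(np.arctan2(s[1],s[0]));need=np.degrees(np.arctan2(-x[1],-x[0]));print("label",lab,"need",need,"turn",(need-lab+180)%360-180)
D=np.load("pics/top0.npy");C=cloud("top",D)
m=(C[...,2]>.155)&(C[...,2]<.168)&(np.hypot(C[...,0]-l[0,0],C[...,1]-l[0,1])<.05);print("lid cloud",C[m].mean(0),m.sum(),C[m].min(0),C[m].max(0))
m=(C[...,2]>.180)&(C[...,2]<.2)&(np.hypot(C[...,0]-st[0],C[...,1]-st[1])<.05);print("grip top",C[m].mean(0),m.sum())
print("grip top px",atz("top",g([(486,187)]),.191))
print("stamp",atz("top",g([(225,72)]),.072),"tape",atz("top",g([(400,478)]),.024))
s=status.get_state();print(Rq(s['ee_rot']))
```

```text
[[ 0.5644 -0.0052  0.008 ]
 [ 0.4651 -0.0374  0.008 ]
 [ 0.5499 -0.2949  0.008 ]
 [ 0.6494 -0.2649  0.008 ]]
len 0.27216099985872516 0.10431551378298067 0.10387245942503381
yaw 108.17332563164611 stand [ 0.5829 -0.229   0.008 ] pad [ 0.533 -0.077  0.008]
padimg [[ 0.5335 -0.0762  0.012 ]]
lid [[ 0.5358 -0.0745  0.162 ]
 [ 0.5221 -0.0994  0.162 ]]
label -119.02036007649961 need -71.82667436835389 turn 47.19368570814572
lid cloud [ 0.535  -0.075   0.1632] 765 [ 0.5072 -0.1031  0.1555] [ 0.5632 -0.0473  0.1676]
grip top [ 0.5829 -0.2255  0.1908] 351
grip top px [[ 0.583  -0.2254  0.191 ]]
stamp [[ 0.656 -0.112  0.072]] tape [[ 0.4444 -0.2138  0.024 ]]
[[-0.0004  0.9622  0.2723]
 [ 0.0012  0.2723 -0.9622]
 [-1.     -0.     -0.0013]]
```

Run:
```python
from h import *
np.set_printoptions(precision=3,suppress=True)
D=np.load("pics/top0.npy");C=cloud("top",D)
for y in np.arange(-.65,.0,.05):
    r=[]
    for x in np.arange(.05,.7,.1):
        m=(abs(C[...,0]-x)<.05)&(abs(C[...,1]-y)<.025)&(D>0);r.append(C[m][:,2].max() if m.any() else np.nan)
    print(round(y,2),np.array(r))
```

```text
-0.65 [0.006 0.065 0.066 0.066 0.066 0.114 0.111]
-0.6 [0.005 0.066 0.065 0.066 0.066 0.113 0.115]
-0.55 [0.006 0.065 0.066 0.066 0.066 0.006 0.114]
-0.5 [0.005 0.066 0.066 0.066 0.067 0.075 0.115]
-0.45 [0.006 0.061 0.065 0.065 0.066 0.08  0.077]
-0.4 [0.005 0.007 0.006 0.006 0.007 0.078 0.078]
-0.35 [0.005 0.005 0.006 0.005 0.008 0.079 0.078]
-0.3 [0.005 0.006 0.006 0.007 0.006 0.013 0.076]
-0.25 [0.007 0.006 0.005 0.007 0.029 0.196 0.192]
-0.2 [0.005 0.006 0.006 0.006 0.029 0.195 0.187]
-0.15 [0.006 0.006 0.005 0.006 0.028 0.076 0.062]
-0.1 [0.017 0.017 0.007 0.006 0.016 0.168 0.074]
-0.05 [0.017 0.015 0.007 0.006 0.015 0.167 0.007]
```

Request:
arm_command([
  {"linear": [-0.03, 0, 0], "rotation": [0, 0, 0]},
  {"linear": [0, 0.03, -0.025], "rotation": [0, 0, 0]},
], gripper=0, newtons=25)

```text
t: 0.27
position: [0.1865, -0.5721, 0.2702]
ee_rot: [0.56, 0.429, 0.564, -0.429]
force: [0.7, -0.8, 1.6]
grip_width: 1.0
```

Request:
arm_command([
  {"linear": [0, 0.031, -0.025]},
  {"linear": [0, 0.031, -0.025]},
  {"linear": [0, 0.031, -0.025]},
  {"linear": [0, 0.031, -0.025]},
  {"linear": [0, 0.031, -0.025]},
  {"linear": [0, 0.031, -0.025]},
  {"linear": [0, 0.031, -0.025]},
  {"linear": [0, 0.031, -0.025]},
])

```text
invalid input at $.rows[0]: expected keys linear, rotation
```

```bash
cat > to.py <<'E'
import sys
from h import *
np.set_printoptions(precision=4,suppress=True)
# to.py x y z openingYawDeg
t=np.array(list(map(float,sys.argv[1:4])));s=status.get_state();M=Rq(s['ee_rot'])
a=np.radians(float(sys.argv[4]));zt=np.array([np.cos(a),np.sin(a),0]);xt=np.array([0,0,-1.]);T=np.stack([xt,np.cross(zt,xt),zt],1)
print("t",s['t'],"pos",s['position'],"yaw",np.degrees(np.arctan2(M[1,2],M[0,2])),"joints",s['joints'],"force",s['force'],"w",s['grip_width'])
d=M.T@(t-s['position']);print("delta tool",d,np.linalg.norm(d),"rot deg",np.degrees(R.from_matrix(M.T@T).as_rotvec()))
E
python3 to.py .535 -.075 .25 -74
```

```text
t 0.2667 pos [ 0.1865 -0.5721  0.2702] yaw -74.69835456563139 joints [ 1.2406  0.2722 -0.0769  1.4788  0.0236  1.3959 -0.1414] force [ 0.6815 -0.8129  1.6055] w 0.9997859575095371
delta tool [ 0.0203  0.4674 -0.3874] 0.6074097348131463 rot deg [-0.698  -0.2346  0.181 ]
```

Request:
arm_command([
  {"linear": [0, 0.031, -0.025], "rotation": [0, 0, 0]},
  {"linear": [0, 0.031, -0.025], "rotation": [0, 0, 0]},
  {"linear": [0, 0.031, -0.025], "rotation": [0, 0, 0]},
  {"linear": [0, 0.031, -0.025], "rotation": [0, 0, 0]},
  {"linear": [0, 0.031, -0.025], "rotation": [0, 0, 0]},
  {"linear": [0, 0.031, -0.025], "rotation": [0, 0, 0]},
  {"linear": [0, 0.031, -0.025], "rotation": [0, 0, 0]},
  {"linear": [0, 0.031, -0.025], "rotation": [0, 0, 0]},
])

```text
t: 0.93
position: [0.3765, -0.3035, 0.2681]
ee_rot: [0.557, 0.431, 0.563, -0.432]
force: [1.9, -0.4, -0.1]
grip_width: 1.001
```

```bash
python3 to.py .535 -.075 .25 -74
```

```text
t 0.9333 pos [ 0.3765 -0.3035  0.2681] yaw -75.18944359697709 joints [ 0.9174  0.0301 -0.3389  1.7607  0.0112  1.3607 -0.7361] force [ 1.9493 -0.4228 -0.0837] w 1.0005000426822632
delta tool [ 0.0178  0.2117 -0.1803] 0.27866183437325437 rot deg [-1.1885 -0.3131  0.3516]
```

Request:
arm_command([
  {"linear": [0, 0.028, -0.024], "rotation": [0, 0, 0]},
  {"linear": [0, 0.028, -0.024], "rotation": [0, 0, 0]},
  {"linear": [0, 0.028, -0.024], "rotation": [0, 0, 0]},
  {"linear": [0, 0.028, -0.024], "rotation": [0, 0, 0]},
  {"linear": [0, 0.028, -0.024], "rotation": [0, 0, 0]},
  {"linear": [0, 0.028, -0.024], "rotation": [0, 0, 0]},
  {"linear": [0, 0.028, -0.024], "rotation": [0, 0, 0]},
  {"linear": [0, 0.015, -0.013], "rotation": [0, 0, 0]},
])

```text
t: 1.6
position: [0.5395, -0.0568, 0.2668]
ee_rot: [0.558, 0.43, 0.564, -0.431]
force: [-0.5, 0.3, -0.0]
grip_width: 1.0
```

```bash
python3 to.py .535 -.075 .25 -74
```

```text
t 1.6 pos [ 0.5395 -0.0568  0.2668] yaw -74.97080067976106 joints [ 0.5562  0.1938 -0.6044  1.611   0.1071  1.3796 -1.3692] force [-0.5197  0.2513 -0.0342] w 1.0004204929190672
delta tool [ 0.0168 -0.009   0.0165] 0.02518819259376782 rot deg [-0.9696 -0.3564  0.3841]
```

Request:
arm_command([
  {"linear": [0.006, -0.009, 0.0165], "rotation": [-1, -0.4, 0.4]},
  {"linear": [0, 0, 0], "rotation": [0, 0, 0]},
])

```text
t: 1.77
position: [0.5371, -0.0682, 0.2597]
ee_rot: [0.567, 0.423, 0.568, -0.421]
force: [-0.7, -1.4, -0.6]
grip_width: 1.004
```

```bash
python3 to.py .535 -.075 .119 -74
```

```text
t 1.7667 pos [ 0.5371 -0.0682  0.2597] yaw -73.33320968265528 joints [ 0.5741  0.1873 -0.5975  1.6319  0.1049  1.3551 -1.3176] force [-0.6592 -1.4132 -0.5954] w 1.0041686032497026
delta tool [ 0.1407 -0.0041  0.0062] 0.1408882995690405 rot deg [ 0.6667 -0.1329 -0.0566]
```

Request:
arm_command([
  {"linear": [0.01, -0.004, 0.006], "rotation": [0, 0, 0]},
  {"linear": [0.01, 0, 0], "rotation": [0, 0, 0]},
  {"linear": [0.01, 0, 0], "rotation": [0, 0, 0]},
])

```text
t: 2.02
position: [0.5353, -0.0751, 0.2284]
ee_rot: [0.567, 0.423, 0.567, -0.421]
force: [1.3, -0.2, -0.4]
grip_width: 0.998
```

```bash
python3 to.py .535 -.075 .119 -74;python3 - <<'E'
from h import *
for n in("scene","top"):
    p,d=capture(n);p=p[:,:,::-1]
    crop(p,*((180,340,100,260) if n=="scene" else (200,400,80,280)),3,f"pics/{n}1.png")
E
```

```text
t 2.0167 pos [ 0.5353 -0.0751  0.2284] yaw -73.31809975969004 joints [ 0.5823  0.2033 -0.593   1.681   0.1151  1.2912 -1.3124] force [ 1.3261 -0.2329 -0.401 ] w 0.9978515105109153
delta tool [ 0.1094 -0.0005  0.    ] 0.10944353959632946 rot deg [ 0.6818 -0.1094 -0.1376]
```

View pics/scene1.png

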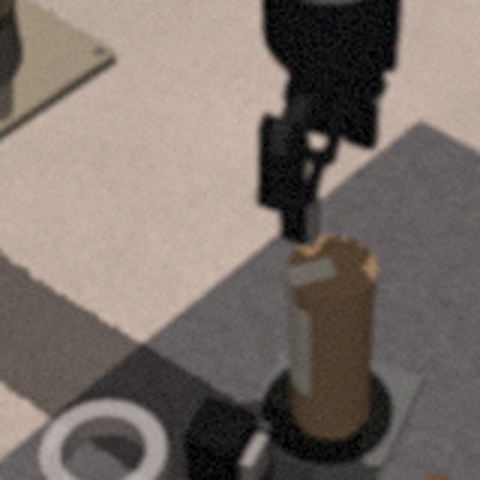

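The hand is above the canister, aligned with it; the paper strip on the lid is at crop (312,270). I'll descend.

Request:
arm_command([
  {"linear": [0.014, 0, 0], "rotation": [0, 0, 0]},
  {"linear": [0.014, 0, 0], "rotation": [0, 0, 0]},
  {"linear": [0.014, 0, 0], "rotation": [0, 0, 0]},
  {"linear": [0.014, 0, 0], "rotation": [0, 0, 0]},
  {"linear": [0.014, 0, 0], "rotation": [0, 0, 0]},
  {"linear": [0.014, 0, 0], "rotation": [0, 0, 0]},
  {"linear": [0.012, 0, 0], "rotation": [0, 0, 0]},
  {"linear": [0.006, 0, 0], "rotation": [0, 0, 0]},
])

```text
t: 2.78
position: [0.5344, -0.0771, 0.1219]
ee_rot: [0.566, 0.424, 0.566, -0.423]
force: [-0.2, 0.6, -1.0]
grip_width: 0.998
```

```bash
python3 to.py .535 -.075 .119 -74
```

```text
t 2.7833 pos [ 0.5344 -0.0771  0.1219] yaw -73.6213789234854 joints [ 0.5606  0.3037 -0.577   1.8059  0.1837  1.0849 -1.3665] force [-0.2459  0.5516 -0.9552] w 0.9975302273703595
delta tool [ 0.003   0.0012 -0.0018] 0.003670738120888263 rot deg [ 0.3786 -0.0745 -0.0794]
```

Close on it, with a small correction.

Request:
arm_command([
  {"linear": [0.002, 0.001, -0.002], "rotation": [0, 0, 0]},
  {"linear": [0, 0, 0], "rotation": [0, 0, 0]},
  {"linear": [0, 0, 0], "rotation": [0, 0, 0]},
  {"linear": [0, 0, 0], "rotation": [0, 0, 0]},
  {"linear": [0, 0, 0], "rotation": [0, 0, 0]},
  {"linear": [0, 0, 0], "rotation": [0, 0, 0]},
], gripper=0.6, newtons=20)

```text
t: 3.28
position: [0.5349, -0.0746, 0.1202]
ee_rot: [0.566, 0.424, 0.566, -0.423]
force: [0.6, 0.2, -2.5]
grip_width: 0.652
```

```bash
python3 to.py .535 -.075 .119 -26.5
```

```text
t 3.2833 pos [ 0.5349 -0.0746  0.1202] yaw -73.6405391157191 joints [ 0.5563  0.3066 -0.5777  1.8067  0.1855  1.0823 -1.3729] force [ 0.6196  0.1852 -2.5194] w 0.6517717467138382
delta tool [0.0012 0.     0.0005] 0.001330444058756775 rot deg [-47.1406  -0.0649  -0.101 ]
```

Request:
arm_command([
  {"linear": [0, 0, 0], "rotation": [-5, 0, 0]},
  {"linear": [0, 0, 0], "rotation": [-5, 0, 0]},
  {"linear": [0, 0, 0], "rotation": [-5, 0, 0]},
  {"linear": [0, 0, 0], "rotation": [-5, 0, 0]},
  {"linear": [0, 0, 0], "rotation": [-5, 0, 0]},
  {"linear": [0, 0, 0], "rotation": [-5, 0, 0]},
  {"linear": [0, 0, 0], "rotation": [-5, 0, 0]},
  {"linear": [0, 0, 0], "rotation": [-5, 0, 0]},
])

```text
t: 3.95
position: [0.5354, -0.0754, 0.1221]
ee_rot: [0.681, 0.195, 0.679, -0.195]
force: [0.4, -0.6, -3.0]
grip_width: 0.65
```

```bash
python3 to.py .535 -.075 .119 -26.5
```

```text
t 3.95 pos [ 0.5354 -0.0754  0.1221] yaw -32.01595355145276 joints [ 0.648   0.3262 -0.6873  1.8011  0.231   1.0929 -0.6788] force [ 0.3677 -0.6194 -2.9999] w 0.6499750269875055
delta tool [ 0.0031  0.0001 -0.0005] 0.0031850401816408353 rot deg [-5.5158  0.1438 -0.081 ]
```

Request:
arm_command([
  {"linear": [0.002, 0, 0], "rotation": [-4.5, 0, 0]},
  {"linear": [0, 0, 0], "rotation": [0, 0, 0]},
  {"linear": [0, 0, 0], "rotation": [0, 0, 0]},
])

```text
t: 4.2
position: [0.5356, -0.0758, 0.1207]
ee_rot: [0.689, 0.166, 0.686, -0.166]
force: [-0.0, -0.5, -2.4]
grip_width: 0.651
```

```bash
python3 to.py .535 -.075 .119 -26.5;python3 - <<'E'
from h import *
for n in("scene","top"):
    p,d=capture(n);p=p[:,:,::-1]
    crop(p,*((200,340,160,300) if n=="scene" else (240,390,135,285)),4,f"pics/{n}2.png")
E
```

```text
t 4.2 pos [ 0.5356 -0.0758  0.1207] yaw -27.179708501268088 joints [ 0.6589  0.331  -0.7002  1.8019  0.2388  1.0909 -0.5994] force [-0.0349 -0.4967 -2.3709] w 0.6505291096238301
delta tool [ 0.0017  0.0005 -0.0009] 0.0019758456683405395 rot deg [-0.6796  0.196  -0.0737]
```

View pics/scene2.png

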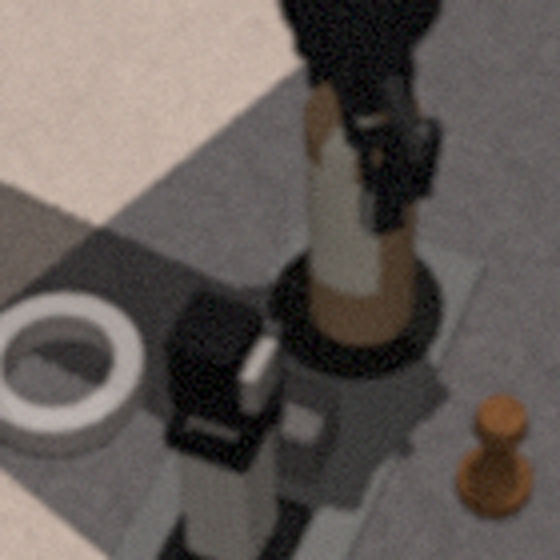

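View pics/top2.png

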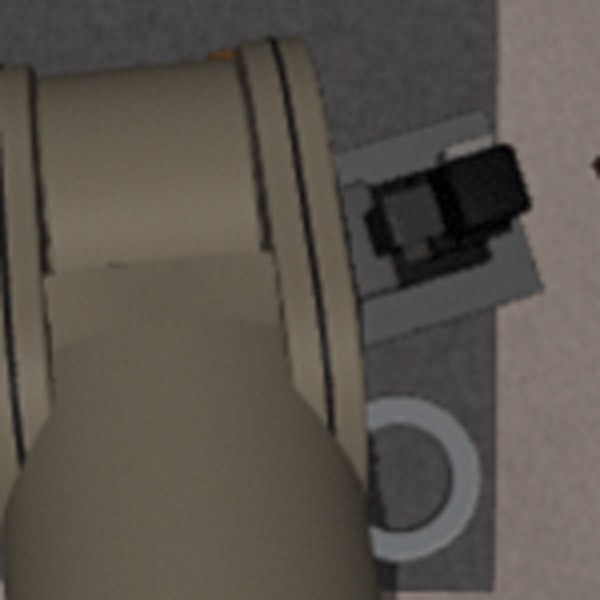

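The label (scene crop about 345,220) has turned to the column. I'll let go and lift off.

Request:
arm_command([
  {"linear": [0.001, 0, 0], "rotation": [-0.7, 0, 0]},
  {"linear": [0.001, 0, 0], "rotation": [0, 0, 0]},
])

```text
t: 4.47
position: [0.5357, -0.0759, 0.119]
ee_rot: [0.69, 0.163, 0.687, -0.163]
force: [-0.0, 1.5, 0.3]
grip_width: 0.651
```

Request:
arm_command([
  {"linear": [0, 0, 0], "rotation": [0, 0, 0]},
  {"linear": [0, 0, 0], "rotation": [0, 0, 0]},
  {"linear": [0, 0, 0], "rotation": [0, 0, 0]},
  {"linear": [0, 0, 0], "rotation": [0, 0, 0]},
  {"linear": [0, 0, 0], "rotation": [0, 0, 0]},
  {"linear": [0, 0, 0], "rotation": [0, 0, 0]},
], gripper=0)

```text
t: 4.97
position: [0.5367, -0.0757, 0.1199]
ee_rot: [0.69, 0.163, 0.686, -0.163]
force: [-0.1, -0.1, 0.5]
grip_width: 0.994
```

Request:
arm_command([
  {"linear": [-0.014, 0, 0], "rotation": [0, 0, 0]},
  {"linear": [-0.014, 0, 0], "rotation": [0, 0, 0]},
  {"linear": [-0.014, 0, 0], "rotation": [0, 0, 0]},
  {"linear": [-0.014, 0, 0], "rotation": [0, 0, 0]},
  {"linear": [-0.02, 0, 0], "rotation": [0, 0, 0]},
  {"linear": [-0.025, 0, 0], "rotation": [0, 0, 0]},
  {"linear": [-0.025, 0, 0], "rotation": [0, 0, 0]},
  {"linear": [-0.01, 0, 0], "rotation": [0, 0, 0]},
])

```text
t: 5.63
position: [0.5338, -0.0751, 0.2587]
ee_rot: [0.688, 0.163, 0.688, -0.163]
force: [0.6, 0.5, 0.3]
grip_width: 1.001
```

```bash
python3 to.py .583 -.226 .25 18
```

```text
t 5.6333 pos [ 0.5338 -0.0751  0.2587] yaw -26.69880681905102 joints [ 0.6998  0.2025 -0.729   1.6341  0.1368  1.3576 -0.514 ] force [0.5885 0.5425 0.3351] w 1.0005640192370768
delta tool [ 0.0085 -0.1127  0.1118] 0.1589452511253208 rot deg [-44.6988  -0.0066  -0.0385]
```

Request:
arm_command([
  {"linear": [0, 0, 0], "rotation": [-5.4, 0, 0]},
  {"linear": [0, 0, 0], "rotation": [-5.4, 0, 0]},
  {"linear": [0, 0, 0], "rotation": [-5.4, 0, 0]},
  {"linear": [0, 0, 0], "rotation": [-5.4, 0, 0]},
  {"linear": [0, 0, 0], "rotation": [-5.4, 0, 0]},
  {"linear": [0, 0, 0], "rotation": [-5.4, 0, 0]},
  {"linear": [0, 0, 0], "rotation": [-5.4, 0, 0]},
  {"linear": [0, 0, 0], "rotation": [-5.4, 0, 0]},
])

```text
t: 6.3
position: [0.5348, -0.075, 0.2599]
ee_rot: [0.699, -0.113, 0.697, 0.112]
force: [0.1, 0.4, -0.0]
grip_width: 1.001
```

```bash
python3 to.py .584 -.226 .25 18
```

```text
t 6.3 pos [ 0.5348 -0.075   0.2599] yaw 18.278005230109073 joints [ 0.7714  0.2171 -0.8166  1.6302  0.1628  1.3601  0.252 ] force [ 0.1122  0.3784 -0.0132] w 1.0009979409919592
delta tool [ 0.0103 -0.1588 -0.0006] 0.15909929736615808 rot deg [0.2777 0.1988 0.1473]
```

Request:
arm_command([
  {"linear": [0, -0.02, 0], "rotation": [0, 0, 0]},
  {"linear": [0, -0.022, 0], "rotation": [0, 0, 0]},
  {"linear": [0, -0.022, 0], "rotation": [0, 0, 0]},
  {"linear": [0, -0.022, 0], "rotation": [0, 0, 0]},
  {"linear": [0, -0.022, 0], "rotation": [0, 0, 0]},
  {"linear": [0, -0.022, 0], "rotation": [0, 0, 0]},
  {"linear": [0, -0.014, 0], "rotation": [0, 0, 0]},
  {"linear": [0, -0.005, 0], "rotation": [0, 0, 0]},
])

```text
t: 6.97
position: [0.5836, -0.2199, 0.256]
ee_rot: [0.698, -0.117, 0.697, 0.116]
force: [0.6, -0.5, -0.3]
grip_width: 1.0
```

```bash
python3 to.py .584 -.226 .25 18;python3 - <<'E'
from h import *
for n in("scene","top"):
    p,d=capture(n);p=p[:,:,::-1];np.save(f"pics/{n}3.npy",d);cv2.imwrite(f"pics/{n}3f.png",p)
    crop(p,*((180,340,140,300) if n=="scene" else (240,390,135,285)),4,f"pics/{n}3.png")
E
```

```text
t 6.9667 pos [ 0.5836 -0.2199  0.256 ] yaw 18.979188521344362 joints [ 0.8267  0.4104 -0.723   1.4152  0.2718  1.416   0.4349] force [ 0.6383 -0.5383 -0.2761] w 0.9999354092626963
delta tool [ 0.006  -0.0059 -0.0016] 0.008584997907361213 rot deg [0.9792 0.0047 0.0903]
```

View pics/scene3.png

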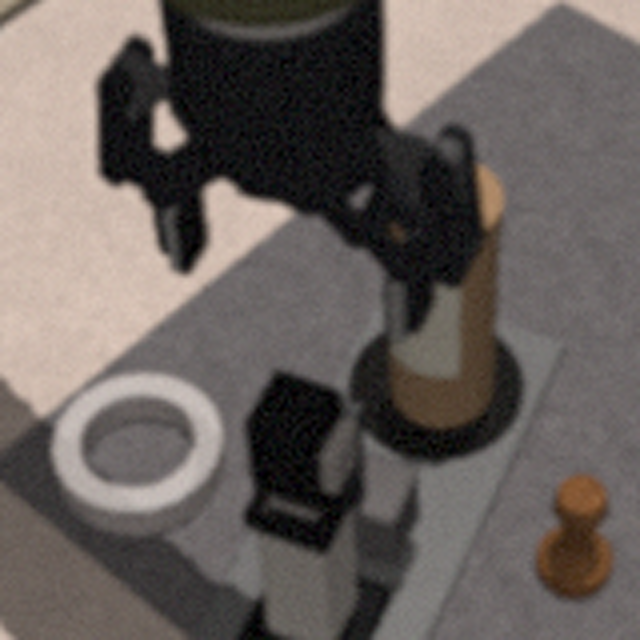

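View pics/top3.png

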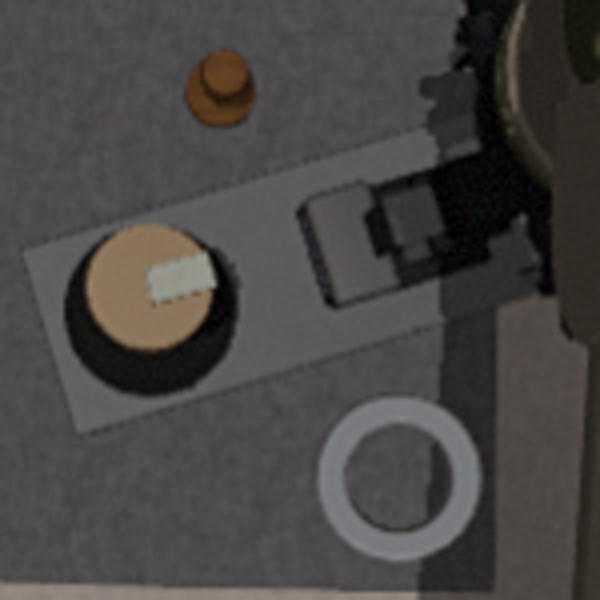

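The canister is upright, with its strip from top crop (150,286) to (215,269), about 15° against the plate's 16.6°: the label is square. Next I go down on the grip.

Request:
arm_command([
  {"linear": [0.01, -0.006, -0.001], "rotation": [0.9, 0, 0]},
  {"linear": [0.01, 0, 0], "rotation": [0, 0, 0]},
  {"linear": [0.01, 0, 0], "rotation": [0, 0, 0]},
])

```text
t: 7.32
position: [0.5854, -0.2214, 0.226]
ee_rot: [0.699, -0.113, 0.697, 0.111]
force: [0.6, 0.7, 0.8]
grip_width: 1.004
```

```bash
python3 to.py .584 -.226 .158 18
```

```text
t 7.3167 pos [ 0.5854 -0.2214  0.226 ] yaw 18.234650190784976 joints [ 0.8259  0.4295 -0.7158  1.4553  0.2838  1.3581  0.4147] force [0.5604 0.7078 0.8096] w 1.0037554975777594
delta tool [ 0.068  -0.0038 -0.003 ] 0.06813600830520847 rot deg [0.2344 0.1887 0.1261]
```

Request:
arm_command([
  {"linear": [0.01, -0.004, -0.003], "rotation": [0, 0, 0]},
  {"linear": [0.011, 0, 0], "rotation": [0, 0, 0]},
  {"linear": [0.011, 0, 0], "rotation": [0, 0, 0]},
  {"linear": [0.011, 0, 0], "rotation": [0, 0, 0]},
  {"linear": [0.011, 0, 0], "rotation": [0, 0, 0]},
  {"linear": [0.008, 0, 0], "rotation": [0, 0, 0]},
  {"linear": [0.003, 0, 0], "rotation": [0, 0, 0]},
])

```text
t: 7.9
position: [0.5815, -0.2237, 0.1502]
ee_rot: [0.698, -0.113, 0.698, 0.114]
force: [0.6, -0.0, 0.1]
grip_width: 1.003
```

```bash
python3 to.py .584 -.226 .158 18;python3 - <<'E'
from h import *
for n in("scene",):
    p,d=capture(n);p=p[:,:,::-1]
    crop(p,*((180,340,140,300) if n=="scene" else (240,390,135,285)),4,f"pics/{n}4.png")
E
```

```text
t 7.9 pos [ 0.5815 -0.2237  0.1502] yaw 18.42663353995876 joints [ 0.823   0.4847 -0.6969  1.5494  0.3227  1.2267  0.3945] force [ 0.611  -0.029   0.1004] w 1.0026377843299563
delta tool [-0.0078 -0.003   0.0016] 0.0085023898842105 rot deg [ 0.4266 -0.0441 -0.0573]
```

View pics/scene4.png

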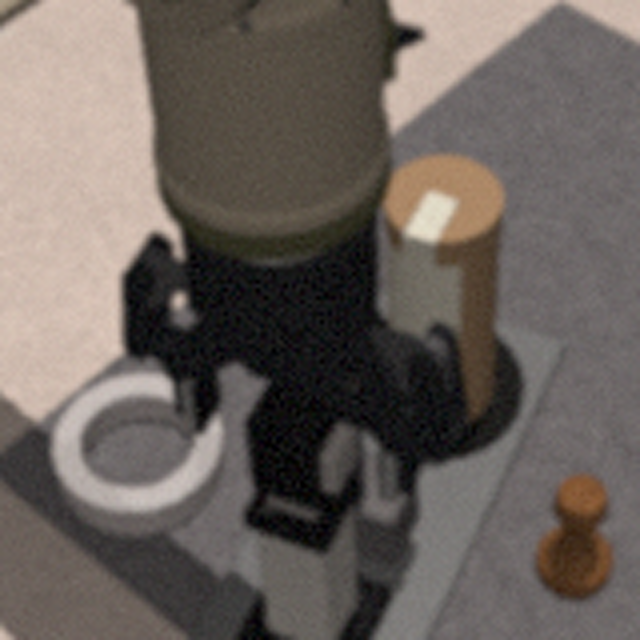

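```bash
python3 - <<'E'
from h import *
c=get_calibration("scene");k,d=K(c);M=Rq(c['rotation'])
s=status.get_state();T=Rq(s['ee_rot']);p=s['position']
n=np.array([np.cos(np.radians(18)),np.sin(np.radians(18)),0])
P=[np.array([.583,-.226,.165])+.024*n, p+T@[-.008,0,.0425],p+T@[-.008,0,-.0425],p+T@[.011,0,.0425],p+T@[.011,0,-.0425],np.array([.583,-.226,.191])]
P=np.array(P)
u=cv2.projectPoints(P,R.from_matrix(M.T).as_rotvec(),-M.T@c['origin'],k,d)[0].reshape(-1,2)
print((u-[180,140])*4)
E
python3 to.py .584 -.227 .158 18
```

```text
[[345.71210672 459.71248671]
 [386.88220287 477.02419587]
 [209.44797142 415.59681962]
 [387.54903977 501.72332278]
 [213.22726823 440.74136388]
 [291.57931221 405.64463693]]
t 7.95 pos [ 0.5814 -0.2236  0.15  ] yaw 18.43417232764369 joints [ 0.823   0.485  -0.6968  1.5496  0.3227  1.227   0.3946] force [-0.5265  0.5384 -0.3068] w 1.0025895677066559
delta tool [-0.0081 -0.004   0.0014] 0.009121582900844883 rot deg [ 0.4341 -0.0707 -0.0843]
```

Button seen at (340,460), predicted (346,460), and the finger lies as predicted. Correct and squeeze.

Request:
arm_command([
  {"linear": [-0.008, -0.004, 0.0015], "rotation": [0.4, 0, 0]},
  {"linear": [0, 0, 0], "rotation": [0, 0, 0]},
])

```text
t: 8.12
position: [0.5844, -0.2271, 0.1586]
ee_rot: [0.698, -0.11, 0.699, 0.111]
force: [0.1, -0.7, 0.0]
grip_width: 1.003
```

Request:
arm_command([
  {"linear": [0, 0, 0], "rotation": [0, 0, 0]},
  {"linear": [0, 0, 0], "rotation": [0, 0, 0]},
  {"linear": [0, 0, 0], "rotation": [0, 0, 0]},
  {"linear": [0, 0, 0], "rotation": [0, 0, 0]},
  {"linear": [0, 0, 0], "rotation": [0, 0, 0]},
  {"linear": [0, 0, 0], "rotation": [0, 0, 0]},
  {"linear": [0, 0, 0], "rotation": [0, 0, 0]},
  {"linear": [0, 0, 0], "rotation": [0, 0, 0]},
], gripper=1, newtons=40)

```text
t: 8.78
position: [0.5843, -0.2283, 0.1622]
ee_rot: [0.698, -0.111, 0.699, 0.11]
force: [-3.2, -0.7, -0.6]
grip_width: 0.392
```

```bash
python3 to.py .584 -.227 .248 18
python3 - <<'E'
from h import *
p,d=capture("scene");crop(p[:,:,::-1],180,340,140,300,4,"pics/scene5.png")
E
```

```text
t 8.7833 pos [ 0.5843 -0.2283  0.1622] yaw 17.9336388731921 joints [ 0.8232  0.4812 -0.6956  1.5261  0.3191  1.2503  0.3953] force [-3.1503 -0.6693 -0.5639] w 0.3920517033857881
delta tool [-0.0858  0.0012  0.0001] 0.08576014724180853 rot deg [-0.0663 -0.0406  0.0534]
```

View pics/scene5.png

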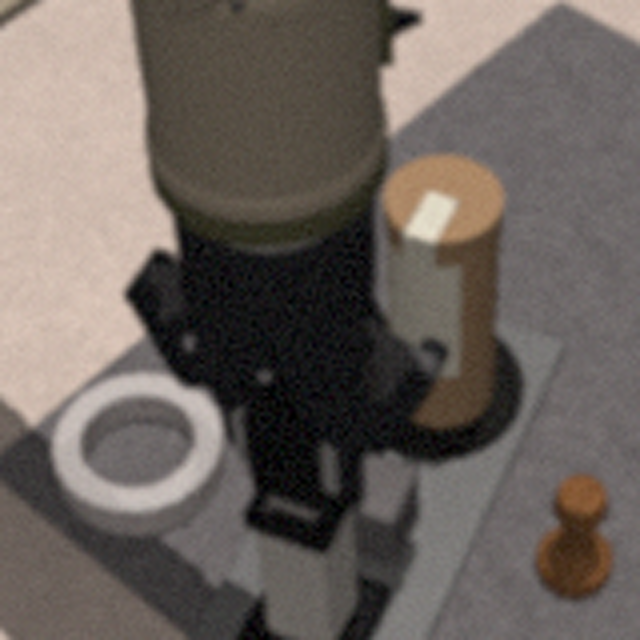

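Request:
arm_command([
  {"linear": [-0.005, 0, 0], "rotation": [0, 0, 0]},
  {"linear": [-0.008, 0, 0], "rotation": [0, 0, 0]},
  {"linear": [-0.008, 0, 0], "rotation": [0, 0, 0]},
], newtons=60)

```text
t: 9.08
position: [0.5842, -0.2283, 0.1822]
ee_rot: [0.698, -0.11, 0.699, 0.111]
force: [-0.2, -1.9, -5.6]
grip_width: 0.395
```

```bash
python3 to.py .5843 -.2283 .2525 18
```

```text
t 9.0833 pos [ 0.5842 -0.2283  0.1822] yaw 17.957997343154716 joints [ 0.8267  0.4658 -0.7013  1.5026  0.3066  1.2867  0.4048] force [-0.2154 -1.8915 -5.6364] w 0.3947562741297696
delta tool [-0.0703 -0.      0.    ] 0.07032197120833042 rot deg [-0.042  -0.0615 -0.0359]
```

Force of 5.6 N is weight plus friction: it slides freely. Continue up.

Request:
arm_command([
  {"linear": [-0.008, 0, 0], "rotation": [0, 0, 0]},
  {"linear": [-0.009, 0, 0], "rotation": [0, 0, 0]},
  {"linear": [-0.009, 0, 0], "rotation": [0, 0, 0]},
  {"linear": [-0.009, 0, 0], "rotation": [0, 0, 0]},
  {"linear": [-0.009, 0, 0], "rotation": [0, 0, 0]},
  {"linear": [-0.008, 0, 0], "rotation": [0, 0, 0]},
  {"linear": [-0.006, 0, 0], "rotation": [0, 0, 0]},
])

```text
t: 9.67
position: [0.5842, -0.2282, 0.2478]
ee_rot: [0.698, -0.11, 0.699, 0.11]
force: [-0.5, -0.2, -7.3]
grip_width: 0.391
```

```bash
python3 to.py .5843 -.2283 .2525 18
python3 - <<'E'
from h import *
p,d=capture("scene");crop(p[:,:,::-1],180,340,140,300,4,"pics/scene6.png")
E
```

```text
t 9.6667 pos [ 0.5842 -0.2282  0.2478] yaw 17.960600026521146 joints [ 0.8305  0.4224 -0.7146  1.4164  0.2761  1.4049  0.4276] force [-0.5259 -0.2297 -7.3336] w 0.3908387593181915
delta tool [-0.0047 -0.0001  0.0001] 0.004735785477683575 rot deg [-0.0394 -0.0317 -0.0019]
```

View pics/scene6.png

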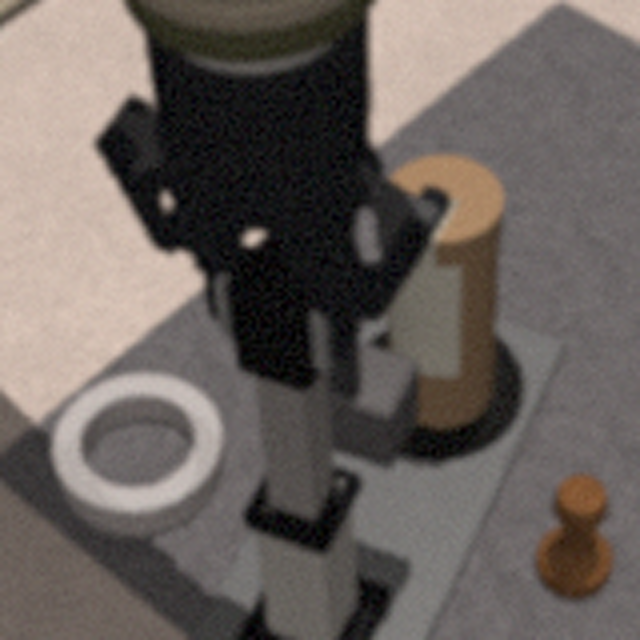

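The inner tube is out (collar at 305,510, grip bottom at 275,375). A few mm more until the end stop is felt.

Request:
arm_command([
  {"linear": [-0.003, 0, 0], "rotation": [0, 0, 0]},
  {"linear": [-0.002, 0, 0], "rotation": [0, 0, 0]},
  {"linear": [0, 0, 0], "rotation": [0, 0, 0]},
])

```text
t: 9.97
position: [0.5842, -0.2282, 0.2532]
ee_rot: [0.698, -0.11, 0.699, 0.11]
force: [-1.2, -0.5, -3.0]
grip_width: 0.394
```

```bash
python3 to.py .5843 -.2283 .2535 18
```

```text
t 9.9667 pos [ 0.5842 -0.2282  0.2532] yaw 17.968072702292407 joints [ 0.8301  0.4196 -0.7153  1.4081  0.2741  1.4152  0.4293] force [-1.2137 -0.5321 -2.993 ] w 0.39377557991274936
delta tool [-0.0003 -0.0001  0.0001] 0.0002806340832059863 rot deg [-0.0319 -0.0369 -0.005 ]
```

Request:
arm_command([
  {"linear": [-0.001, 0, 0], "rotation": [0, 0, 0]},
  {"linear": [0, 0, 0], "rotation": [0, 0, 0]},
  {"linear": [0, 0, 0], "rotation": [0, 0, 0]},
  {"linear": [0, 0, 0], "rotation": [0, 0, 0]},
])

```text
t: 10.3
position: [0.5842, -0.2282, 0.2533]
ee_rot: [0.698, -0.11, 0.699, 0.111]
force: [1.1, -2.2, -6.5]
grip_width: 0.392
```

```bash
python3 to.py .5843 -.2283 .2535 18
python3 - <<'E'
from h import *
for n in("scene","top"):
    p,d=capture(n);p=p[:,:,::-1];np.save(f"pics/{n}7.npy",d)
    crop(p,*((180,340,140,300) if n=="scene" else (240,390,135,285)),4,f"pics/{n}7.png")
C0=cloud("top",np.load("pics/top0.npy"));C1=cloud("top",np.load("pics/top7.npy"))
u=np.array([np.cos(np.radians(108)),np.sin(np.radians(108))])
for C in(C0,C1):
    q=(C[...,:2]-[.583,-.226]);a=q@u;b=q@[-u[1],u[0]]
    m=(a>.06)&(a<.085)&(abs(b)<.02)&(C[...,2]>.03);print("reader top",np.median(C[m][:,2]),m.sum())
E
```

```text
t 10.3 pos [ 0.5842 -0.2282  0.2533] yaw 17.974118499701774 joints [ 0.83    0.4203 -0.7154  1.4072  0.2739  1.4164  0.4295] force [ 1.1293 -2.2452 -6.539 ] w 0.3915821407337466
delta tool [-0.0002 -0.0001  0.0001] 0.00021872125667112973 rot deg [-0.0259 -0.0603 -0.0554]
reader top 0.06996624335528673 114
reader top 0.16085689182913798 147
```

View pics/scene7.png

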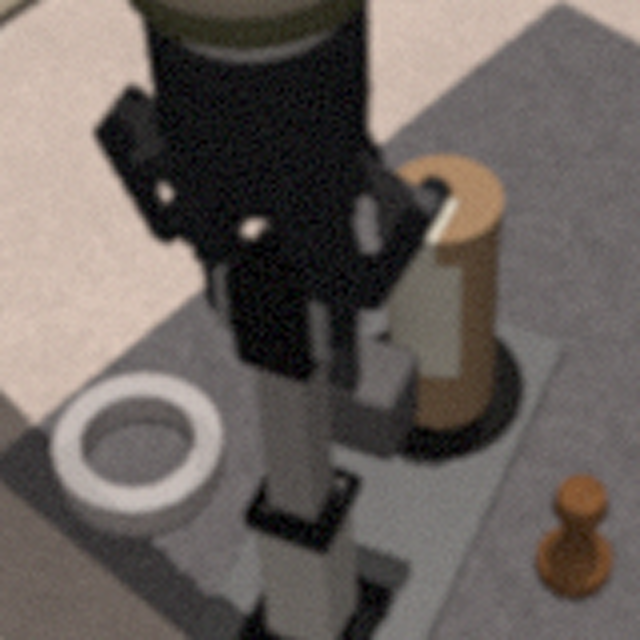

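View pics/top7.png

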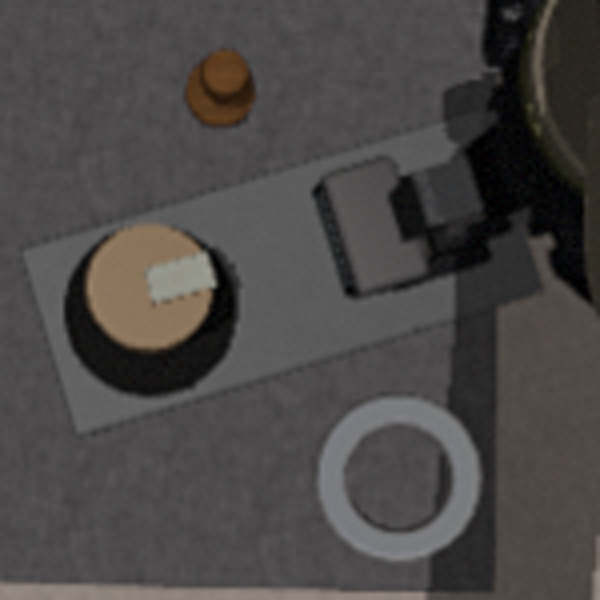

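The reader box top has risen from 0.070 to 0.161 m, so it is 91 mm up at the second stop. The label still faces the column, with the strip at top crop (150–215, 286–269), and the bystanders are unmoved. Handing in.

```bash
python3 -c "
from station import order;print(order.job_done())"
```

```text
the job is handed in; nothing more can be done
None
```

I turned the canister about 47° on its pad so the label faces the reader, and let go of it. I then squeezed the grip with its release button at 60 N, pulled the reader up to the second stop, and handed the job in while still holding it (about 10.4 s on the clock).

Last checks:
- **Reader:** depth shows the box top 91 mm higher than at the start, and the tool rose the same 91 mm. A further 1 mm upward nudge moved it only 0.1 mm, so it is at the end stop.
- **Button:** the jaws closed to about 33 mm by the opening reading, against 36 mm expected with the button pressed. The canister also read slightly narrow (55 mm for 56 mm). The reader slid past the first stop without catching, so I take the button as fully in; there was no direct reading of it.
- **Canister:** it stands upright on its pad, and its label strip is within about 2° of the stand's axis.
- **Bystanders:** the tape and stamp show unmoved in the last picture. I did not look at the carton again at the end, but the arm worked well away from it.

The base plate measured slightly small in the first picture (272 x 104 mm instead of 275 x 110 mm), so I took the column's position from the grip's top instead. No check failed.

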